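Move the hinged eye guard to the other polishing spindle

TASK

The clear eye guard hangs on the blue spindle; it is wanted on the green one. Squeeze its sprung hinge pin back, lift the guard off, and drop it into the green spindle's hinge: feel your way gently onto the ledges, back against the walls and down to the bottom of the slots with the pin still held back, then let go so that the pin snaps fully home through its hole. Do not force it, and leave the things round about standing where they are.

Things in the scene. Friction and masses are not known exactly. Their poses are not given: they have to be found in the camera images.
- guard: Loose eye guard, about 190 g: clear panel in a red frame under a red rail (84 mm long, 12 deep, 16 high). Origin: middle of the rail, on the hinge axis. y along the axis, z up, x to the motor when hung. The panel reaches 70 mm below the origin. Steel trunnions, 12 mm diameter, stick out of both rail ends from y = 42 to 54 mm and -42 to -54 mm; the sprung pin comes out of the +y one.
- grip_point (a point): On the guard, 54 mm above its hinge axis, midway between the red tab and the fully squeezed black knob (y = 0). Fingers closing along the guard's y about this point reach both stops together. Squeezed, tab and knob measure 30 mm over their outer faces, with the pin out 42 mm; that pulls the pin back and holds the guard at once.
- tab_face (a point): Outer face (-y side) of the fixed red tab on the rail, 15 mm from the guard's middle. The tab is 14 mm wide in x, 8 mm thick and reaches to 68 mm above the hinge axis. Grip tab and knob at 35 to 68 mm above the axis.
- knob_face (a point): Outer face (+y side) of the pin's black knob, the tab's twin in size: 27 mm from the guard's middle with the pin out, 15 mm with it fully back. The spring needs 4 N at first, 9 N at the stop: squeeze with 20 N or more.
- pin_nose (a point): Coned nose of the brass pin, 8 mm in diameter, on the hinge axis: 67 mm from the guard's middle when out, 55 mm when pulled back.
- pin (a joint): Travel of the guard's sprung pin in m: 0 is fully out (home), 0.012 fully pulled back.
- blue_stand: Fixed polishing spindle, small blue motor on a grey base (98 x 140 x 10 mm); the guard hangs here at first. Origin: underside of the base, below the hinge axis, which runs along y 105 mm up; x points from guard to motor. Hinge like the green one's, unadjusted. With the pin fully back the guard lifts straight up: clear of the slots after 24 mm, of the back walls after 38 mm.
- green_stand: Fixed spindle like the blue one (same origin, axes), green motor, no guard: the guard goes here, its y along this y. Its hinge head is clamped on slides, up to 10 mm fore or aft (x) and 10 mm up or down from nominal; no pose here tells this. Find it by touch: lower on the ledges, slide back to the walls, lower again, each to a few N; over 30 N on either stand is too rough.
- ledge_nominal (a point): Fixed to the green base. Where the middle of the head's ledge tops would be, unadjusted: 123 mm up, x = -22 mm. Two ears, 89 mm apart inside (2.5 mm play at either rail end), 12 mm thick in y; each has from front (-x) to back a flat ledge 29 mm deep, a slot 15 mm wide, and a back wall flush with the slot's rear face, standing 14 mm above the ledge. Slot floor: 24 mm below the ledge.
- slot_nominal (a point): Fixed to the green base. Where the axis (origin) of the seated guard would be if the head were unadjusted: x = 0, 105 mm up. The slot floor is 6 mm below it, the slot's walls 7.5 mm before and behind it.
- keeper_nominal (a point): Fixed to the green base. Where the hole of the dark keeper plate would be, unadjusted: plate 6 mm thick outside the +y ear, from y = 60 to 66 mm, with a 12 mm hole in line with a seated trunnion, for the pin.
- flux_jar: Bystander: amber jar with a black lid, 48 mm across, 57 mm high; origin under its centre.
- cotton_buff: Bystander: white cotton buff wheel lying flat, 54 mm across, 14 mm high; origin under its centre.
- burr_pot: Bystander: cream pot of burrs, 59 mm across, 85 mm high; origin under its centre.

How it is judged:
By the outcome, as a careful person would: the job done as asked, in the order asked, and still so for the second after the job is handed in, with the robot touching nothing.
It also fails if it takes over 59 s, if anything falls off the work surface, if the arm or the gripper's body presses on something with over 40 N, if the wrist force passes 120 N, or if a joint passes its speed limit or range.

ROBOT

A 6-joint arm with a two-finger parallel gripper is mounted at the origin on a cart in front of the work surface, level with it; the furniture and walls round the work are solid. World frame = base frame: x ahead of the robot, y to its left, z up, the work surface at z = 0. Lengths are in m, angles in rad, forces in N, time in s.
With the tool pointing down it reaches from about 0.275 to 0.875 m from the base axis. Payload 12.5 kg.
Tool frame: the origin (TCP) lies at the very end of the fingers, on their centre line; the grasp point (between the pads) lies 19 mm behind it; z points along the fingers, y is the line along which they close (so a half turn about z gives the same grasp; the last joint's range is limited). The gripper opens to 85 mm and grips with 20 to 120 N. Pads are 22 mm wide; open, the fingers measure 114 mm over their backs; the gripper's body (76 mm by 85 mm) begins 54 mm behind the grasp point. The pads swing forward as they close: fully open they stand 13 mm farther back than shut.
Start: joints at [1.168, 0.351, 1.652, -0, 1.139, -0.085], TCP at [0.172, 0.522, 0.207] pointing down, gripper open.
Joint ranges: [-2.75, 2.75], [-0.79, 2.1], [0.01, 2.65], [-1.57, 4.71], [0.07, 3.14], [-2.87, 2.87]. Speed limits (rad/s): [2.22, 2.22, 2.79, 3.14, 3.14, 3.14].

INTERFACE

Orientations are given as a 3x3 rotation matrix whose columns are the frame's x, y, z axes.
In Python, from bench import manip gives the robot as it stands. Calls block until the motion is done:
- manip.move_ptp(position, orientation): joint-space move of the TCP to a pose.
- manip.move_l(position, attitude=None, max_speed=0.15): straight line of the TCP; attitude=None keeps the orientation; max_speed is the mean speed in m/s.
- manip.move_j(angles): joint-space move.
- manip.set_gripper(opening, effort=None): opening from 0.0 (shut) to 1.0 (fully open); effort is the grip in N (None keeps the last); returns when the fingers have stopped.
- manip.dwell(seconds).
- manip.inverse_kinematics(position, orientation): joint angles nearest the present ones, or None.
- manip.grab_frame(name): name is "scene" or "side" or "wrist"; returns (picture, depth): 480x640x3 uint8, red, green, blue; 480x640 float32, m along the optical axis (not along the pixel's ray), 0 where there is no reading.
- manip.get_calibration(name): a dict with "camera_matrix" (3x3 intrinsics, pixels), "R" (3x3) and "t" (3): a world point X has camera coordinates R X + t. Camera axes: x right, y down, z forward; pixel columns grow to the right and rows downward; lengths in m; the calibration is good to about 2 mm. A picture is of the moment at which its call begins: read the wrist's pose just before it. get_calibration takes no time and is no camera call; for the wrist camera it gives the pose at the moment of the call.
A pose or a line that the arm cannot do raises manip.Unreachable and nothing moves.
- manip.sign_off(): hands the job in; it is judged then, once.
Trained networks look in the newest picture that a camera, given by its name, has taken for a name from the list of things; names that differ only in an ending like _2 or _b are one class to them, and where a whole thing is asked for, a point or a joint stands for the part that bears it (a point fixed in the world has none). Each returns a list of dicts, best first, with "confidence" (0 to 1); they miss things now and then, are a little off and sometimes report something else, mostly with a low value. They report only what shows in the picture. A call takes as long as a camera call.
- manip.look_for(camera, name): "at" ([x, y, z] in m, in world coordinates, good to about 4 mm: the middle of the surface that is visible of it).
Readings, each from a call of its own:
- manip.current_time(): time.
- manip.current_qpos(): joint angles.
- manip.current_joint_vel(): joint speeds.
- manip.current_joint_torque(): joint torques, N m.
- manip.current_ee_pos(): TCP position.
- manip.current_tcp_rot(): TCP orientation.
- manip.current_force(): force on the tool from outside, world axes, zero at the start.
- manip.current_ft_torque(): the same for the moment, N m.
- manip.current_grip_width(): opening from 0.0 (shut) to 1.0 (fully open).
- manip.current_grip_force(): force on a finger pad.
Only numpy, scipy, OpenCV 4.12 (cv2) and the standard library are available. Lean on these libraries where they do the work, as an engineer would, in place of code of your own. Each camera call takes 0.05 s, during which the arm holds its last target. There are 200 camera calls.

## Working session

There is one attempt and no reset: what is moved stays moved. The work goes in short steps, each a Python script; the robot and the scene stay as the last script left them, time stands still between calls to the robot, and variables do not carry over. Pictures are saved under pics/ and viewed, at most 13 in all, crops included, and the job is handed in when it is done.

```bash
mkdir -p pics; ls; cat > h.py <<'E'
import numpy as np, cv2
from bench import manip as m
def snap(cam,fn):
    im,d=m.grab_frame(cam); cv2.imwrite('pics/'+fn,im[:,:,::-1]); np.save('pics/'+fn+'.npy',d); return im,d
def world(cam,d,cal=None):
    c=cal or m.get_calibration(cam); K=np.array(c['camera_matrix']);R=np.array(c['R']);t=np.array(c['t'])
    v,u=np.mgrid[:d.shape[0],:d.shape[1]]
    P=np.stack([(u-K[0,2])/K[0,0]*d,(v-K[1,2])/K[1,1]*d,d],-1)
    return (P-t)@R
E
python3 - <<'E'
from h import *
for c in ['scene','side']:
    snap(c,c+'0.png')
    for n in ['guard','tab_face','knob_face','pin_nose','blue_stand','green_stand','flux_jar','cotton_buff','burr_pot','grip_point']:
        try: r=m.look_for(c,n)
        except Exception as e: print(n,e); continue
        print(c,n,[(np.round(x['at'],3).tolist(),round(x['confidence'],2)) for x in r[:2]])
print(m.current_time(), m.current_force())
E
```

```text
pics
scene guard [([0.405, -0.265, 0.111], 0.85), ([0.399, -0.248, 0.152], 0.46)]
scene tab_face [([0.406, -0.264, 0.11], 0.57), ([0.453, 0.058, 0.017], 0.28)]
scene knob_face [([0.398, -0.25, 0.153], 0.66)]
scene pin_nose [([0.397, -0.246, 0.152], 0.6)]
scene blue_stand [([0.392, -0.284, 0.018], 0.93), ([0.404, -0.268, 0.111], 0.21)]
scene green_stand [([0.533, -0.117, 0.039], 0.7)]
scene flux_jar [([0.726, -0.087, 0.044], 0.83), ([0.529, -0.12, 0.036], 0.16)]
scene cotton_buff [([0.453, 0.06, 0.016], 0.53)]
scene burr_pot [([0.486, 0.192, 0.037], 0.58)]
scene grip_point [([0.404, -0.264, 0.11], 0.92)]
side guard [([0.4, -0.264, 0.12], 0.75)]
side tab_face [([0.402, -0.267, 0.123], 0.67), ([0.529, -0.13, 0.046], 0.53)]
side knob_face [([0.4, -0.249, 0.149], 0.63)]
side pin_nose [([0.399, -0.248, 0.145], 0.7)]
side blue_stand [([0.396, -0.297, 0.04], 0.64)]
side green_stand [([0.534, -0.125, 0.048], 0.61)]
side flux_jar []
side cotton_buff []
side burr_pot [([0.478, 0.186, 0.033], 0.88), ([0.398, -0.253, 0.148], 0.19)]
side grip_point [([0.403, -0.27, 0.116], 0.83)]
1.1 [-0.36453386  0.48466711 -0.85287096]
```

View pics/scene0.png

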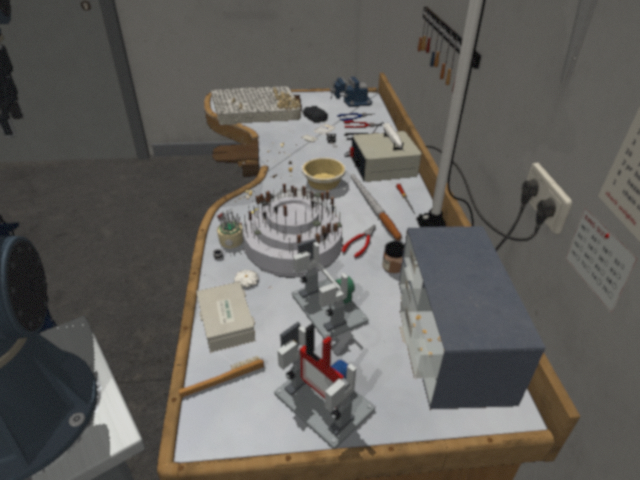

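View pics/side0.png

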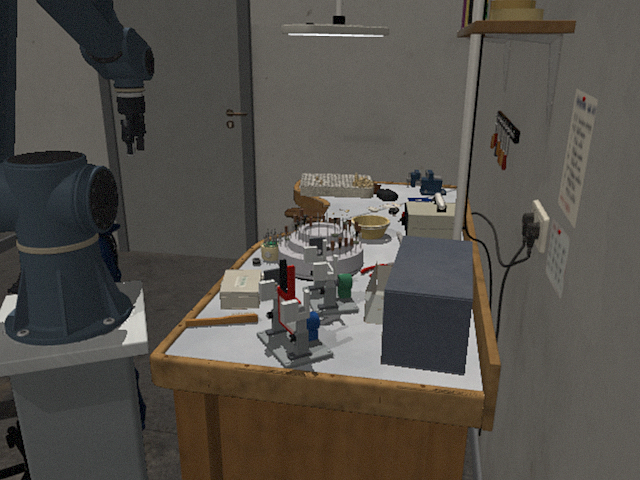

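Scene picture: the guard (red tab and black knob near px 318,345) hangs on the near blue stand. The green stand is at about (330,295), the jar at (393,257) and the cabinet on the right. Next I'll look from above with the wrist camera.

```bash
python3 - <<'E'
from h import *
np.set_printoptions(precision=4,suppress=True)
d=np.load('pics/scene0.png.npy'); P=world('scene',d); im=cv2.imread('pics/scene0.png').astype(int)
# cabinet extents & obstacles: max height on coarse grid
w=P[(d>0)]; w=w[(w[:,0]>.2)&(w[:,0]<.9)&(w[:,1]>-.5)&(w[:,1]<.35)&(w[:,2]<.5)]
for x in np.arange(.2,.9,.05):
    print('%.2f'%x,' '.join('%3d'%(1000*max(w[(abs(w[:,0]-x-.025)<.025)&(abs(w[:,1]-y-.025)<.025)][:,2],default=0)) for y in np.arange(-.5,.35,.05)))
R0=m.current_tcp_rot(); print(R0)
q=m.current_qpos()
p=np.array([.42,-.19,.42]); a=np.deg2rad(-25)
R=np.array([[np.cos(a),np.sin(a),0],[np.sin(a),-np.cos(a),0],[0,0,-1]])
m.move_l([.172,.522,.36],max_speed=.3)
m.move_ptp(p,R)
print(m.current_qpos(),m.current_time())
m.dwell(.2)
cal=m.get_calibration('wrist'); im,d=snap('wrist','w0.png')
import pickle; pickle.dump(cal,open('pics/w0.pkl','wb'))
for n in ['guard','knob_face','tab_face','blue_stand','green_stand']:
    r=m.look_for('wrist',n); print(n,[(np.round(x['at'],3).tolist(),round(x['confidence'],2)) for x in r[:2]])
print(m.current_time(),m.current_force(), -np.array(cal['R']).T@np.array(cal['t']))
E
```

```text
0.20   0   0   0   0   9   6   7  17   9   4   0   0   0   0   0   0   0
0.25   0   0   0   8   8   3   4  17   8   8   9   0   0   0   0   0   0
0.30   0   0   4   9   3   4   9  19  46  45  45  42   8   0   0   0   0
0.35   0   0   9 125 173 174  18  20  46  45  45   7   9   8   6   0   0
0.40   0   7   9 138 174 174   2   3   3  44  45  16   4  17   9  10   0
0.45   0   9   8  15  64  58 116 117  11   3  60  91  94  76  84   8   8
0.50   8   8 151 144 100   3 130 129 128 132 112 148 152 128  71  12  13
0.55   9 152 152 152 150 143  14  64 128 132 129 149 152 122  73  13   6
0.60   8 153 152 152 151 151  99   4   4 102 115 146 141 113 108  11   8
0.65 151 151 152 152 152 151 152 150   3  14  99 122 122 109   0   7  14
0.70  73 151 152 152 152 152 152 151  60  12  12   3   3   0  15  13  14
0.75   0   0   0 151 152 152 151   0  58  22  12  10   3   3  49  50  50
0.80 253   0   0   0 150 151 150   0   0  25  27  24  23   3  50  47  51
0.85 273 359 407   0   0   0   0  69  35 499  12   4  21  21  47  48  49
[[-0.9499  0.3124  0.    ]
 [ 0.3124  0.9499 -0.    ]
 [-0.     -0.     -1.    ]]
[-0.5248  0.042   1.5181  0.0001  1.5815  1.481 ] 4.4333
guard [([0.41, -0.269, 0.117], 0.65)]
knob_face [([0.406, -0.243, 0.164], 0.61)]
tab_face [([0.408, -0.269, 0.115], 0.96), ([0.485, 0.191, 0.04], 0.74)]
blue_stand [([0.426, -0.268, 0.006], 0.56)]
green_stand [([0.548, -0.095, 0.008], 0.69)]
4.9333 [-0.3689  0.1529  0.0336] [ 0.4941 -0.2241  0.5868]
```

View pics/w0.png

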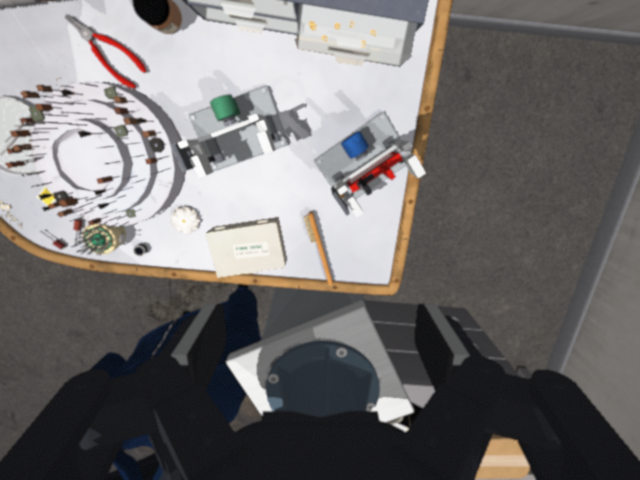

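The wrist view shows the green stand around px (235,130) and the guarded blue stand around (365,165), with the knob near (363,187). Next I'll fit the poses from depth.

```bash
python3 - <<'E'
from h import *
import pickle
np.set_printoptions(precision=4,suppress=True)
cal=pickle.load(open('pics/w0.pkl','rb')); d=np.load('pics/w0.png.npy'); P=world('wrist',d,cal); im=cv2.imread('pics/w0.png').astype(int)
b,g,r=im[...,0],im[...,1],im[...,2]
red=(r>120)&(g<70)&(b<70)&(abs(P[...,0]-.4)<.1)&(abs(P[...,1]+.26)<.1)
w=P[red]; print('red n',len(w), 'z pct',np.percentile(w[:,2],[2,25,50,75,98]))
ra=w[(w[:,2]>.1)&(w[:,2]<.12)]
if len(ra)>10:
    c=ra[:,:2].mean(0); u,s,v=np.linalg.svd(ra[:,:2]-c); print('rail',len(ra),c,v[0],np.ptp((ra[:,:2]-c)@v[0]))
t=w[w[:,2]>.16]; print('tab top',len(t),t.mean(0) if len(t) else 0)
crop=cv2.resize(im[70:220,150:450].astype(np.uint8),None,fx=2.66,fy=2.66,interpolation=cv2.INTER_CUBIC); cv2.imwrite('pics/w0c.png',crop)
# table z
tz=P[200:215,200:210,2]; print('table/other z',np.median(P[215:240,290:305,2]), P[215:240,290:305,2].std())
# ortho height map
res=.001; x0,x1,y0,y1=.33,.63,-.36,-.04
M=(d>0)&(P[...,0]>x0)&(P[...,0]<x1)&(P[...,1]>y0)&(P[...,1]<y1)
H=np.zeros((150,160)); 
for X in P[M]:
    i=int((X[0]-x0)/.002);j=int((X[1]-y0)/.002); H[min(i,149),min(j,159)]=max(H[min(i,149),min(j,159)],X[2])
np.save('pics/H.npy',H)
v=cv2.applyColorMap(np.clip(H/.18*255,0,255).astype(np.uint8),cv2.COLORMAP_JET)
v=cv2.resize(v[::-1,::-1],None,fx=4,fy=4,interpolation=cv2.INTER_NEAREST)
cv2.imwrite('pics/H.png',np.vstack([cv2.resize(crop,(640,320)),v])[:, :][:920] if False else np.hstack([v[:600,:640]]))
E
```

```text
red n 303 z pct [0.1105 0.1119 0.1126 0.1138 0.1734]
rail 239 [ 0.4077 -0.2757] [ 0.1645 -0.9864] 0.08151290801899991
tab top 58 [ 0.4144 -0.2749  0.2002]
table/other z -0.0005759512049303108 0.05235840676699089
```

View pics/w0c.png

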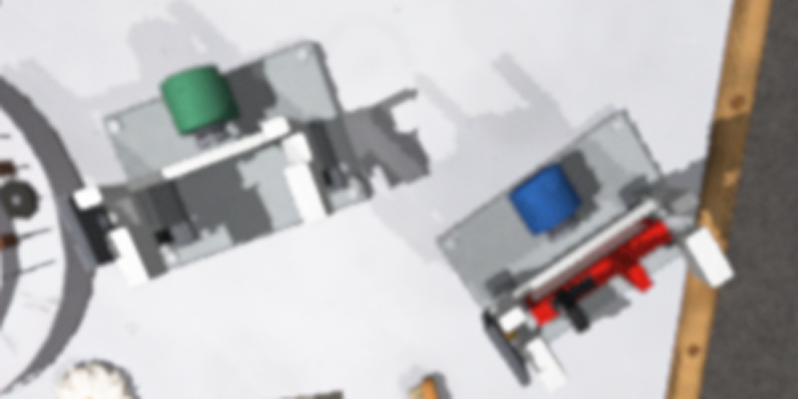

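View pics/H.png

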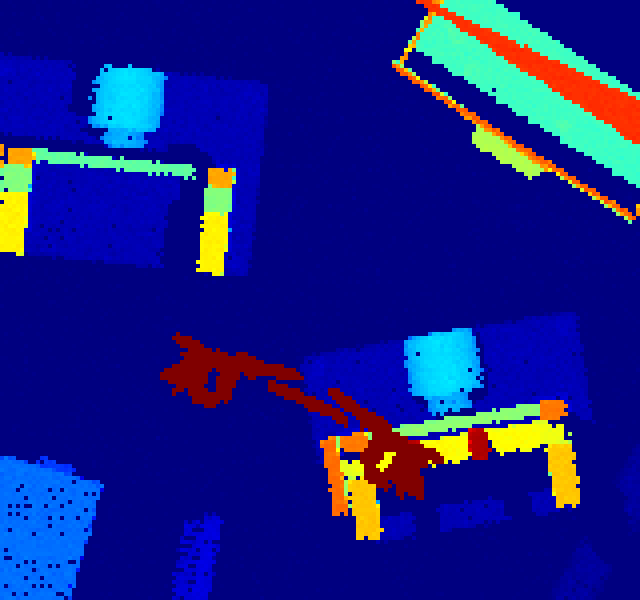

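The crop and height map clearly show both stands' ledges (yellow), back walls (orange) and base plates. I'll fit these directly.

```bash
cat > fit.py <<'E'
from h import *
import pickle
from scipy.optimize import minimize
np.set_printoptions(precision=4,suppress=True)
def fit(P,c0,a0,zl,zh,rects,half=.1,s=.0008):
    w=P.reshape(-1,3); w=w[(np.hypot(w[:,0]-c0[0],w[:,1]-c0[1])<half)&(w[:,2]>zl)&(w[:,2]<zh)]
    def loss(p):
        c,sn=np.cos(p[2]),np.sin(p[2]); q=w[:,:2]-p[:2]; x=q[:,0]*c+q[:,1]*sn; y=-q[:,0]*sn+q[:,1]*c
        dd=np.min([np.hypot(np.maximum(abs(x-r[0])-r[2],0),np.maximum(abs(y-r[1])-r[3],0)) for r in rects],0)
        dd=np.minimum(dd,.006)
        return (dd**2).mean()*1e6
    best=None
    for dx in (-.01,0,.01):
        for dy in (-.01,0,.01):
            r=minimize(loss,[c0[0]+dx,c0[1]+dy,a0],method='Nelder-Mead',options=dict(initial_simplex=[[c0[0]+dx,c0[1]+dy,a0],[c0[0]+dx+.005,c0[1]+dy,a0],[c0[0]+dx,c0[1]+dy+.005,a0],[c0[0]+dx,c0[1]+dy,a0+.05]],maxiter=600,xatol=1e-5,fatol=1e-4))
            if best is None or r.fun<best.fun: best=r
    c,sn=np.cos(best.x[2]),np.sin(best.x[2]); q=w[:,:2]-best.x[:2]; x=q[:,0]*c+q[:,1]*sn; y=-q[:,0]*sn+q[:,1]*c
    return best.x,best.fun,len(w),np.median(w[:,2]),x,y
L=[(-.022,.0505,.0145,.006),(-.022,-.0505,.0145,.006)]
E
python3 - <<'E'
from fit import *
cal=pickle.load(open('pics/w0.pkl','rb')); d=np.load('pics/w0.png.npy'); P=world('wrist',d,cal); P[d==0]=9
for n,c,a,zl,zh in [('blue',(.407,-.276),.165,.119,.1285),('green',(.549,-.095),-.08,.105,.1325)]:
    r=fit(P,c,a,zl,zh,L); x,y=r[4:]
    print(n,r[:4]); 
    for s in (1,-1):
        k=(s*y>.035)&(s*y<.065)&(x<-.004)&(x>-.05); print('ledge pts x',np.percentile(x[k],[1,50,99]),'y',np.percentile(y[k],[1,50,99]),k.sum())
    # base plate and heights in that frame
    c,sn=np.cos(r[0][2]),np.sin(r[0][2]); w=P.reshape(-1,3); q=w[:,:2]-r[0][:2]; X=q[:,0]*c+q[:,1]*sn; Y=-q[:,0]*sn+q[:,1]*c; Z=w[:,2]
    k=(abs(X)<.12)&(abs(Y)<.1)&(Z>.007)&(Z<.014); print('base n',k.sum(),np.percentile(X[k],[1,99]),np.percentile(Y[k],[1,99]))
    k=(abs(X)<.02)&(abs(abs(Y)-.0505)<.02)&(Z>.13)&(Z<.15); print('wall',k.sum(),np.percentile(X[k],[2,50,98]),np.median(Z[k]))
    k=(abs(X)<.012)&(abs(Y)<.042)&(Z>.105)&(Z<.12); print('rail',k.sum(),np.percentile(X[k],[2,50,98]),np.percentile(Y[k],[2,98]) if k.sum() else 0,np.median(Z[k]))
    k=(X<.02)&(X>-.03)&(abs(Y)<.035)&(Z>.16)&(Z<.19); 
    if k.sum(): print('tab/knob',k.sum(),np.percentile(X[k],[5,50,95]),np.percentile(Y[k],[2,50,98]),np.median(Z[k]))
E
```

```text
blue (array([ 0.4061, -0.2677,  0.1623]), np.float64(4.959365627399214), 437, np.float64(0.12224327228596577))
ledge pts x [-0.0374 -0.0218 -0.0083] y [0.0435 0.0494 0.0589] 179
ledge pts x [-0.0366 -0.0223 -0.0078] y [-0.0575 -0.0515 -0.0456] 199
base n 2423 [-0.0393  0.1148] [-0.0693  0.0941]
wall 241 [-0.0186  0.0087  0.0147] 0.1368659250578215
rail 440 [-0.006   0.0007  0.0058] [-0.0407  0.0401] 0.11226944518746229
tab/knob 173 [-0.0062  0.0007  0.0061] [-0.0154 -0.008   0.0264] 0.17172654641801735
green (array([ 0.5534, -0.0974, -0.1127]), np.float64(12.54141411274138), 942, np.float64(0.11500707559089926))
ledge pts x [-0.049  -0.0269 -0.0043] y [0.041  0.0564 0.0627] 582
ledge pts x [-0.0497 -0.0325 -0.0043] y [-0.0599 -0.0546 -0.0479] 254
base n 3389 [-0.0534  0.042 ] [-0.0719  0.0643]
wall 44 [-0.0193 -0.0111 -0.0033] 0.13074175786237824
rail 23 [-0.0098 -0.0066 -0.0035] [0.041 0.042] 0.11342623192049138
```

```bash
python3 - <<'E'
from fit import *
cal=pickle.load(open('pics/w0.pkl','rb')); d=np.load('pics/w0.png.npy'); P=world('wrist',d,cal); P[d==0]=9
w=P.reshape(-1,3); k=(abs(w[:,0]-.545)<.06)&(abs(w[:,1]+.095)<.075)
h,e=np.histogram(w[k,2],np.arange(.08,.15,.002)); print(dict(zip(np.round(e,3).tolist(),h.tolist())))
for a0 in (-.08,-.05):
  for c0 in ((.549,-.1),(.549,-.09)):
    r=fit(P,c0,a0,.112,.1185,L,half=.075); x,y=r[4:]; print(r[:4])
for s in (1,-1):
    k=(s*y>.035)&(s*y<.07)&(x<-.004)&(x>-.05); print('ledge x',np.percentile(x[k],[1,50,99]),'y',np.percentile(y[k],[1,50,99]),k.sum())
c,sn=np.cos(r[0][2]),np.sin(r[0][2]); q=w[:,:2]-r[0][:2]; X=q[:,0]*c+q[:,1]*sn; Y=-q[:,0]*sn+q[:,1]*c; Z=w[:,2]
k=(abs(X)<.12)&(abs(Y)<.09)&(Z>.007)&(Z<.014); print('base n',k.sum(),np.percentile(X[k],[1,99]),np.percentile(Y[k],[1,99]))
k=(abs(X)<.025)&(abs(abs(Y)-.0505)<.01)&(Z>.122)&(Z<.14); print('wall',k.sum(),np.percentile(X[k],[2,50,98]),np.median(Z[k]))
# base rect fit
B=[(0.0,0,.049,.07)]
k=(abs(X)<.09)&(abs(Y)<.08)&(Z>.007)&(Z<.014)
rc=cv2.minAreaRect(w[k,:2].astype(np.float32)*1000); print(rc)
# obstacles near green at z>.09 outside the stand
k=(abs(X)<.13)&(abs(Y)<.16)&(Z>.08)&(Z<.2)&((abs(Y)>.068)|(abs(X)>.06)); 
print('obst',k.sum())
for yy in np.arange(-.16,.16,.02):
    print('%.2f'%yy,' '.join('%3d'%(1000*max(Z[(abs(X-xx-.01)<.01)&(abs(Y-yy-.01)<.01)&(Z<.3)],default=0)) for xx in np.arange(-.14,.16,.02)))
E
```

```text
{0.08: 28, 0.082: 103, 0.084: 147, 0.086: 57, 0.088: 100, 0.09: 131, 0.092: 29, 0.094: 18, 0.096: 28, 0.098: 22, 0.1: 23, 0.102: 22, 0.104: 40, 0.106: 29, 0.108: 31, 0.11: 42, 0.112: 177, 0.114: 230, 0.116: 34, 0.118: 26, 0.12: 20, 0.122: 16, 0.124: 29, 0.126: 65, 0.128: 119, 0.13: 90, 0.132: 4, 0.134: 0, 0.136: 0, 0.138: 0, 0.14: 0, 0.142: 0, 0.144: 0, 0.146: 0}
(array([ 0.5372, -0.0974, -0.1199]), np.float64(3.388527273546208), 448, np.float64(0.11430041782025466))
(array([ 0.5377, -0.0972, -0.1117]), np.float64(3.6483469332703864), 409, np.float64(0.11430594644907176))
(array([ 0.5372, -0.0974, -0.1199]), np.float64(3.3885272729683176), 448, np.float64(0.11430041782025466))
(array([ 0.5377, -0.0972, -0.1117]), np.float64(3.6483469332476557), 409, np.float64(0.11430594644907176))
ledge x [-0.0386 -0.0223 -0.0054] y [0.0425 0.0491 0.0586] 216
ledge x [-0.0371 -0.021  -0.0097] y [-0.0581 -0.0514 -0.0464] 157
base n 3380 [-0.0378  0.0575] [-0.0703  0.0656]
wall 241 [-0.0226  0.0066  0.0127] 0.12815332663388693
((547.3469848632812, -100.11404418945312), (139.51416015625, 97.72218322753
[... 447 characters left out ...]
104  94
-0.04   3   1   1   2   2  12  10  86  12  11   1   1   2   2  74  92
-0.02   2   2   2   2   1  12  12  86  63  63   2   1   1   2   1  84
-0.00   1   1   1   1   1  12  11  86  63  63   2   1   2   1   2   2
0.02   1   1   2   1   1  15  15  86  11  12   2   1   2   2   1  58
0.04  42   1   1   1   2 130 131 132  12  12   2   1   2   2   2  58
0.06  44   1   1   2   2 132 132 132  11  13   1   1   1   2   1   3
0.08  44   1   1   2   1   1   0  91 106 105  58  19   1   1   2   1
0.10  43   1   2   3  20  60  90 106 106 112 108 104  58   9  12  12
0.12   9  13  13   2  61  62  98 114 119 115 110 103  92  59   1  10
0.14  12  15  15  59  61  82 117 138 139 146 145 101  81  98  12  11
```

```bash
cat >> h.py <<'E'
def Rz(a): return np.array([[np.cos(a),np.sin(a),0],[np.sin(a),-np.cos(a),0],[0,0,-1]])
def ax(a): return np.array([np.cos(a),np.sin(a),0]),np.array([-np.sin(a),np.cos(a),0])
def F(n=4):
    f=[]
    for _ in range(n): m.dwell(.01); f.append(m.current_force())
    return np.mean(f,0)
E
python3 - <<'E'
from fit import *
from h import *
m.move_ptp([.47,-.092,.30],Rz(-.107)); m.dwell(.2)
cal=m.get_calibration('wrist'); im,d=snap('wrist','w1.png'); pickle.dump(cal,open('pics/w1.pkl','wb'))
print(m.current_time(),-np.array(cal['R']).T@np.array(cal['t']))
P=world('wrist',d,cal); P[d==0]=9
w=P.reshape(-1,3)
r=fit(P,(.5376,-.0985),-.107,.1115,.1175,L,half=.075); print(r[:4])
for a,c0 in ((r[0][2],r[0][:2]),(-.107,np.array([.53756,-.0985]))):
    X,Y=[(w[:,:2]-c0)@v[:2] for v in ax(a)]; Z=w[:,2]
    for s in (1,-1):
        k=(s*Y>.035)&(s*Y<.07)&(X<-.002)&(X>-.05)&(abs(Z-.1145)<.003); print('ledge x',np.percentile(X[k],[1,50,99]),'y',np.percentile(Y[k],[1,50,99]),k.sum(),np.median(Z[k]))
    k=(abs(X)<.025)&(abs(abs(Y)-.0505)<.008)&(Z>.122)&(Z<.14)&(X>-.0); print('wall',k.sum(),np.percentile(X[k],[2,50,98]),np.median(Z[k]))
    k=(abs(X)<.09)&(abs(Y)<.08)&(Z>.007)&(Z<.014)
    rc=cv2.minAreaRect(w[k,:2].astype(np.float32)*1000); print(rc, 'center', [(np.array(rc[0])/1000-c0)@v[:2] for v in ax(a)])
print('table',np.median(Z[(abs(Y)<.05)&(X<-.06)&(X>-.09)]))
E
```

```text
5.875 [ 0.551  -0.1015  0.4683]
(array([ 0.5366, -0.0975, -0.1143]), np.float64(1.4429089346994466), 694, np.float64(0.11416770529501628))
ledge x [-0.0375 -0.0228 -0.0061] y [0.0433 0.0494 0.0589] 341 0.11420186859158275
ledge x [-0.0369 -0.0223 -0.0081] y [-0.0576 -0.0515 -0.0457] 331 0.11410927627202194
wall 206 [0.0064 0.0101 0.0135] 0.1281814990719094
((546.8433837890625, -99.50887298583984), (139.54750061035156, 96.50237274169922), 83.79483795166016) center [np.float64(0.010355287762224634), np.float64(-0.0008041603665744967)]
ledge x [-0.0382 -0.0234 -0.0057] y [0.0443 0.0504 0.0599] 342 0.11419627489421333
ledge x [-0.0383 -0.0237 -0.0095] y [-0.0565 -0.0505 -0.0447] 331 0.11410927627202194
wall 206 [0.0056 0.0094 0.0123] 0.1281814990719094
((546.8433837890625, -99.50887298583984), (139.54750061035156, 96.50237274169922), 83.79483795166016) center [np.float64(0.009338035283713823), np.float64(-1.1675474326229821e-05)]
table 0.36091152815544014
```

```bash
python3 - <<'E'
from h import *
np.set_printoptions(precision=4,suppress=True)
a=.1623; X,Y=ax(a); g=np.array([.4061,-.2677,0])+.0007*X-.0005*Y
m.set_gripper(.82)
m.move_ptp(g+[0,0,.26],Rz(a)); m.move_l(g+[0,0,.16],max_speed=.1); m.dwell(.1); print(F()); m.move_l(g+[0,0,.140],max_speed=.06); print(F(),m.current_time())
snap('wrist','w2.png')
b=F()
m.set_gripper(0.0,70); m.dwell(.2)
print(m.current_grip_width()*85,m.current_grip_force(),m.current_ee_pos()-g,m.current_time())
f=F(8)-b; print('dF guard frame',f@X,f@Y,f[2])
snap('side','s1.png'); snap('wrist','w3.png')
E
```

```text
[ 0.146   0.1904 -0.0365]
[ 0.45   -0.0507  0.1475] 8.775
24.488330620490355 68.50062847137451 [ 0.0011 -0.0008  0.1417] 9.55
dF guard frame -0.3661498753465939 0.3642579087383296 14.486767639022153
```

View pics/w3.png

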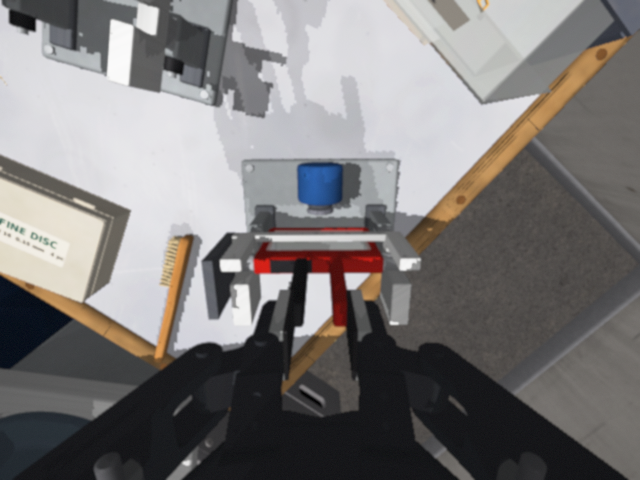

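Picture: the knob and tab are squeezed between the pads (px 300–350, 290) and the pin is back. Now I'll lift gently.

```bash
python3 - <<'E'
from h import *
np.set_printoptions(precision=4,suppress=True)
a=.1623; X,Y=ax(a)
p=np.array([.4061,-.2677,0])+.0007*X-.0005*Y+[0,0,.140]
for h in (.003,.006,.010,.015):
    m.move_l(p+[0,0,h],max_speed=.04); f=F(3); print(h,f@X,f@Y,f[2],m.current_ee_pos()[2]-p[2])
    if np.abs(f).max()>22: print('STOP'); raise SystemExit
for h in (.024,.034,.05):
    m.move_l(p+[0,0,h],max_speed=.06); f=F(3); print(h,f@X,f@Y,f[2],m.current_ee_pos()[2]-p[2])
print(m.current_time(),m.current_grip_width()*85)
im,d=snap('side','s2.png')
cv2.imwrite('pics/s2c.png',cv2.resize(im[220:380,220:380,::-1],None,fx=3.7,fy=3.7,interpolation=cv2.INTER_CUBIC))
E
```

```text
0.003 -0.43391562184662713 -2.393365828219771 2.6720127395109468 0.00322283084643471
0.006 0.36905277575909773 0.050834990731823064 -2.349880996612247 0.0056918835326444095
0.01 -0.3680725027780866 -0.22872591654488897 -2.1988548286691474 0.010084291823843933
0.015 -0.3251671327296733 0.09440063106061722 -2.4141118922578566 0.015211651330772291
0.024 -0.3788652352500905 0.0617005859178121 -2.2816139074374626 0.024343453817268018
0.034 -0.2205845140774238 0.5486853125380085 -2.0054926755733624 0.03429746635018338
0.05 0.2130681220932443 -0.040772115099735086 -2.663267643018996 0.050199594817788795
11.95 23.921704624020887
```

View pics/s2c.png

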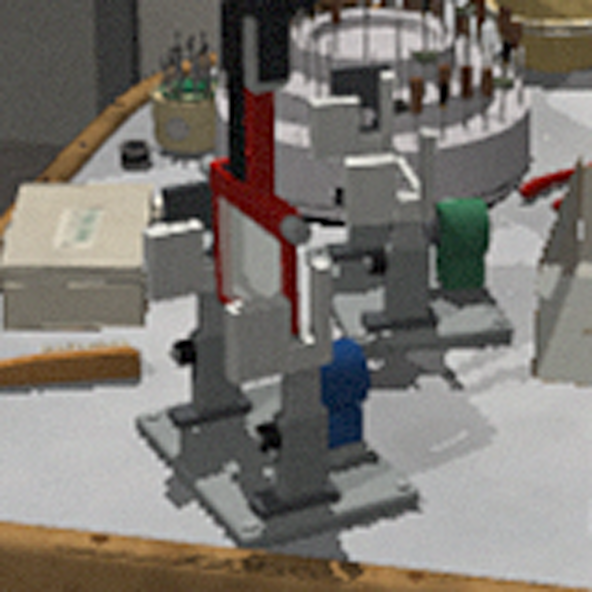

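Picture: the guard is clear above the blue stand with the pin retracted, and everything else is undisturbed. I'll carry it to green and feel for the ledge.

```bash
cat >> h.py <<'E'
A=-.109; GX,GY=ax(A); G=np.array([.5366,-.0983,0])
def gpos(x,y,z): return G+x*GX+y*GY+np.array([0,0,z])
def feel(p,dirn,step,maxd,stop,b):
    """step along dirn until the opposing force change exceeds stop"""
    s=0
    while s<maxd:
        s+=step; m.move_l(p+dirn*s,max_speed=.03); f=F(3)-b
        if -f@dirn>stop or np.linalg.norm(f)>12: break
    f=F(4)-b; e=m.current_ee_pos()-G
    print('s=%.4f f=%s act x%.4f y%.4f z%.4f t=%.1f'%(s,np.round([f@GX,f@GY,f[2]],2),e@GX,e@GY,e[2],m.current_time()))
    return p+dirn*s
E
python3 - <<'E'
from h import *
m.move_l(m.current_ee_pos()+[0,0,.11],max_speed=.2)
m.move_ptp(gpos(-.022,0,.30),Rz(A))
m.move_l(gpos(-.022,0,.172),max_speed=.12); m.dwell(.3)
b=F(8); print('base',b,m.current_grip_width()*85,m.current_grip_force())
np.save('b.npy',b)
p=feel(gpos(-.022,0,.172),np.array([0,0,-1.]),.0012,.02,2.5,b)
np.save('p.npy',p)
im,d=snap('wrist','w4.png')
E
```

```text
base [ 0.12532606 -0.02931575 -2.23558113] 24.037797901514775 69.0631091594696
s=0.0132 f=[ 0.02 -1.89  4.25] act x-0.0218 y-0.0002 z0.1591 t=18.2
```

View pics/w4.png

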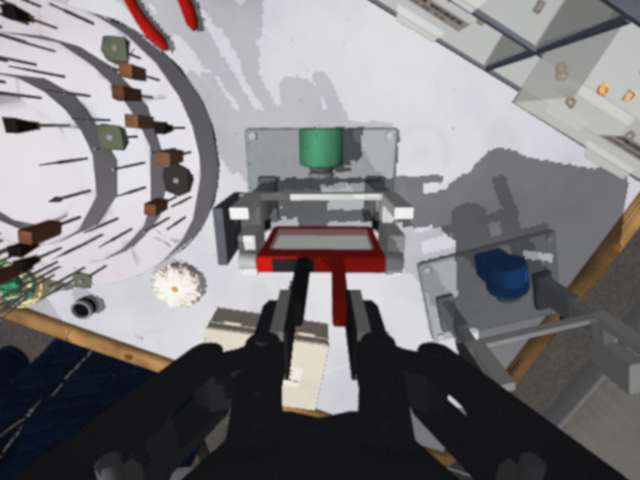

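Contact is at TCP z 0.159 (predicted 0.1597), so the trunnions are on the ledges. The rail (px 258–385) is centred between the ears. Now I'll slide back to the walls.

```bash
python3 - <<'E'
from h import *
b=np.load('b.npy'); p=np.load('p.npy')
p=feel(p,np.array([0,0,1.]),.0003,.0003,50,b)
p=feel(p,GX,.002,.014,4,b)
p=feel(p,GX,.0006,.016,3.5,b)
np.save('p.npy',p)
E
```

```text
s=0.0003 f=[-0.38 -2.33  4.19] act x-0.0219 y-0.0001 z0.1592 t=18.5
s=0.0140 f=[-0.62 -0.11  2.38] act x-0.0079 y-0.0000 z0.1591 t=20.5
s=0.0156 f=[-4.26  0.65  2.75] act x0.0075 y-0.0000 z0.1591 t=27.7
```

```bash
python3 - <<'E'
from h import *
np.set_printoptions(precision=4,suppress=True)
cal=m.get_calibration('wrist'); im,d=snap('wrist','w5.png'); P=world('wrist',d,cal)
print(m.current_time())
r,g,b=[im[...,i].astype(int) for i in range(3)]
e=P-G; X=e@GX;Y=e@GY;Z=P[...,2]
red=(r>90)&(g<60)&(b<60)&(d>0)&(abs(Y)<.05)&(abs(X)<.06)
h,ed=np.histogram(Z[red],np.arange(.05,.2,.004)); print([(round(a,3),int(n)) for a,n in zip(ed,h) if n])
k=red&(abs(Z-.129)<.006)
for lo,hi in ((-.042,-.02),(-.02,.0),(0,.042)):
    kk=k&(Y>lo)&(Y<hi); print('rail',kk.sum(),np.percentile(X[kk],[3,50,97]),np.percentile(Y[kk],[1,99]),np.median(Z[kk])) if kk.sum()>5 else 0
# slope of rail top: z vs x
kk=k&(Y<-.02); print(np.polyfit(X[kk],Z[kk],1))
w=(abs(abs(Y)-.0505)<.008)&(Z>.122)&(Z<.14)&(X>-.02)&(X<.03)&~red&(d>0)
print('ear wall tops x',np.percentile(X[w],[3,50,97]),np.median(Z[w]),w.sum())
k=(abs(abs(Y)-.0505)<.008)&(abs(Z-.1145)<.003)&(X<.01)&(X>-.05)&(d>0); print('ledge',k.sum(),np.percentile(X[k],[2,98]),np.median(Z[k]))
cv2.imwrite('pics/w5c.png',cv2.resize(im[130:330,190:450,::-1],None,fx=3,fy=3,interpolation=cv2.INTER_CUBIC))
print(m.current_force(),m.current_ee_pos())
E
```

```text
27.7167
[(np.float64(0.054), 36), (np.float64(0.058), 7), (np.float64(0.122), 4), (np.float64(0.126), 636), (np.float64(0.13), 461), (np.float64(0.15), 1), (np.float64(0.158), 1), (np.float64(0.186), 33), (np.float64(0.19), 22)]
rail 479 [-0.0033  0.0015  0.006 ] [-0.0414 -0.0204] 0.13043727896939544
rail 189 [-0.0032  0.0007  0.0058] [-0.0198 -0.0005] 0.12996120736938965
rail 432 [-0.0034  0.0031  0.0067] [0.0002 0.0404] 0.12845843074994873
[-0.0696  0.1305]
ear wall tops x [-0.0034  0.0072  0.014 ] 0.1276633725216502 1022
ledge 1247 [-0.0374 -0.0092] 0.11429765351405402
[-3.4596  0.8787 -0.1977] [ 0.5441 -0.0991  0.1591]
```

View pics/w5c.png

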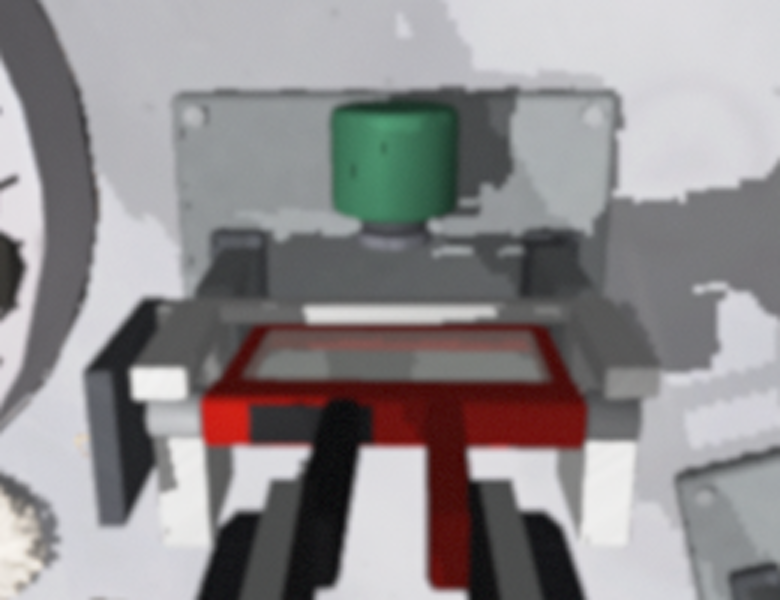

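Picture: the trunnions rest against both back walls, above the slots, with the rail centred. The guard has pivoted about 5° in the grip, which is harmless because the trunnions are round. I'll ease the wall load and lower.

```bash
python3 - <<'E'
from h import *
b=np.load('b.npy'); p=np.load('p.npy'); D=np.array([0,0,-1.])
p=feel(p,-GX,.0006,.0006,50,b)
p=feel(p,D,.002,.004,5,b)
np.save('p.npy',p)
f=F(4)-b
if abs(f@GX)<8 and f[2]<5 and m.current_ee_pos()[2]<.157:
    p=feel(p,D,.003,.015,5,b); np.save('p.npy',p)
print(m.current_grip_width()*85,m.current_grip_force())
E
```

```text
s=0.0006 f=[-3.45  0.73  1.54] act x0.0070 y-0.0000 z0.1591 t=28.0
s=0.0040 f=[-3.07 -0.68 -1.19] act x0.0068 y-0.0000 z0.1548 t=28.6
s=0.0150 f=[-3.58 -0.28 -2.23] act x0.0068 y0.0000 z0.1399 t=30.1
24.078826303331684 68.93007159233093
```

```bash
python3 - <<'E'
from h import *
b=np.load('b.npy'); p=np.load('p.npy'); D=np.array([0,0,-1.])
p=feel(p,D,.0006,.008,3.5,b); np.save('p.npy',p)
p=feel(p,-GX,.0006,.0006,50,b);np.save('p.npy',p)
cal=m.get_calibration('wrist'); im,d=snap('wrist','w6.png'); P=world('wrist',d,cal)
r,g,bb=[im[...,i].astype(int) for i in range(3)]
e=P-G; X=e@GX;Y=e@GY;Z=P[...,2]
red=(r>90)&(g<60)&(bb<60)&(d>0)&(abs(Y)<.05)&(abs(X)<.02)&(Z>.09)&(Z<.14)
print('rail z',np.median(Z[red]),np.percentile(X[red],[3,50,97]),np.percentile(Y[red],[1,99]))
for s in (1,-1):
    k=red&(s*Y>.02); print(s,np.median(Z[k]),np.median(X[k]))
print(m.current_time())
E
```

```text
s=0.0054 f=[-3.79 -2.6   6.01] act x0.0073 y-0.0002 z0.1350 t=32.6
s=0.0006 f=[-3.33 -3.63  7.66] act x0.0067 y-0.0002 z0.1350 t=32.9
rail z 0.1056098835539127 [-0.00322746  0.00171697  0.00630098] [-0.04102943  0.04018102]
1 0.10443437575361178 0.002883739059409857
-1 0.10620139081390516 0.0014307730907393225
32.9167
```

Seated: it dropped 24.1 mm from the ledge, and the rail top is at 0.1056 (0.105 expected). I'll release gradually, keeping light down-pressure so the opening pads don't lift the guard.

```bash
python3 - <<'E'
from h import *
b=np.load('b.npy'); p=np.load('p.npy')
for o in (.33,.38,.43,.48):
    m.set_gripper(o); f=F(3)-b
    print(o,m.current_grip_width()*85,m.current_grip_force(),np.round([f@GX,f@GY,f[2]],2),m.current_time())
    if f[2]<3.5: p=p-[0,0,.0005]; m.move_l(p,max_speed=.03)
np.save('p.npy',p)
m.set_gripper(.85); m.dwell(.2); f=F(4)-b; print(np.round([f@GX,f@GY,f[2]],2),m.current_time())
im,d=snap('wrist','w7.png')
cv2.imwrite('pics/w7c.png',cv2.resize(im[130:330,190:450,::-1],None,fx=3,fy=3,interpolation=cv2.INTER_CUBIC))
E
```

```text
0.33 28.162508579381385 20.872128009796143 [-2.22 -1.12  0.62] 33.1583
0.38 31.911470801071047 7.560400441288948 [-0.88  0.65 -0.6 ] 33.6583
0.43 36.48097154828338 5.854051262140274 [-0.91  0.43  0.17] 34.1583
0.48 40.97251666264708 2.6177826896309853 [-0.39  2.92  2.42] 34.6583
[-0.16  0.14  2.41] 35.55
```

View pics/w7c.png

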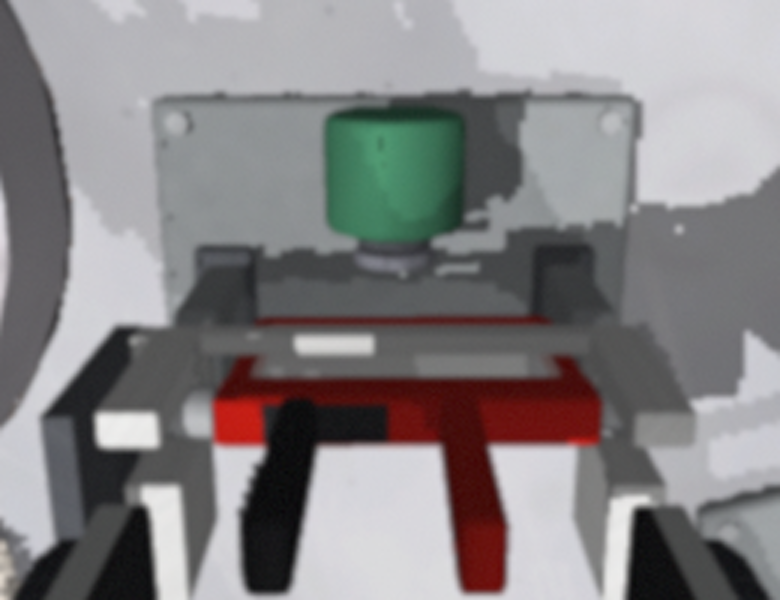

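Picture: the fingers are clear, the knob has sprung away from the tab, and the rail sits low between the ears. I'll retreat and verify.

```bash
python3 - <<'E'
from h import *
p=np.load('p.npy')
m.move_l(p+[0,0,.06],max_speed=.08); m.move_l(p+[0,0,.17]-.07*GX,max_speed=.2); m.dwell(.3)
cal=m.get_calibration('wrist'); im,d=snap('wrist','w8.png'); P=world('wrist',d,cal)
r,g,bb=[im[...,i].astype(int) for i in range(3)]
e=P-G; X=e@GX;Y=e@GY;Z=P[...,2]
red=(r>90)&(g<60)&(bb<60)&(d>0)&(abs(Y)<.05)&(abs(X)<.03)
k=red&(Z>.09)&(Z<.14); print('rail z',np.median(Z[k]),np.percentile(X[k],[3,50,97]),np.percentile(Y[k],[1,99]))
for s in (1,-1): print(s,np.median(Z[k&(s*Y>.02)]))
k=red&(Z>.145); print('tab',k.sum(),np.percentile(Y[k],[3,97]),np.median(X[k]),np.percentile(Z[k],95))
k=(Z>.145)&(Z<.19)&(abs(X)<.03)&(abs(Y)<.05)&~red&(d>0); print('knob',k.sum(),np.percentile(Y[k],[3,97]),np.percentile(Z[k],[5,95]))
k=(Y>.055)&(Y<.08)&(abs(X)<.03)&(Z>.06)&(d>0); print('keeper/pin',np.percentile(Y[k],[1,99]))
print(m.look_for('wrist','pin_nose')[:1],m.current_time())
c=cv2.resize(im[60:300,200:460,::-1],None,fx=2.4,fy=2.4,interpolation=cv2.INTER_CUBIC)
im2,_=snap('scene','sc2.png'); snap('side','sd2.png')
cv2.imwrite('pics/w8c.png',np.hstack([c[:480,:380+20],cv2.resize(im2[200:450,250:450,::-1],(384,480))])[:, :790])
E
```

```text
rail z 0.1040647758019575 [-0.00480178  0.0004071   0.00542845] [-0.04400995  0.03697046]
1 0.10385159597297813
-1 0.10403372944678459
tab 138 [-0.01746939 -0.00983554] 0.004137932945114104 0.16504313948214971
knob 181 [-0.01431656  0.02451313] [0.15795771 0.16511182]
keeper/pin [0.05503797 0.06556568]
[{'at': [0.5455, -0.0767, 0.1623], 'confidence': 0.54}] 37.7
```

View pics/w8c.png

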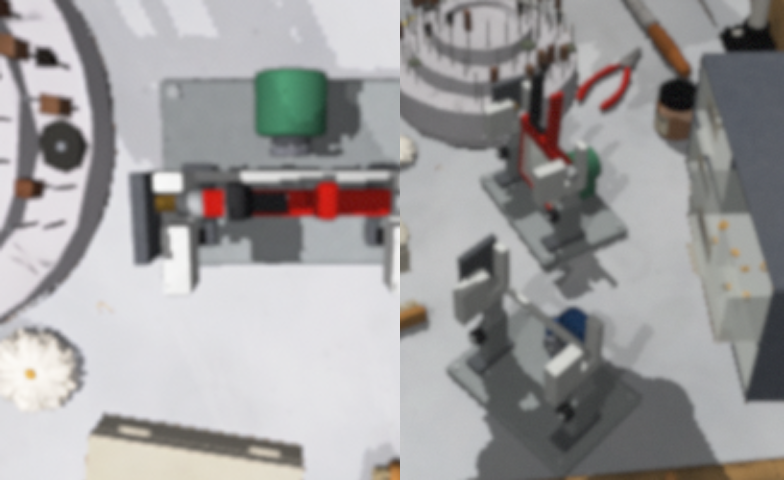

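Picture: the rail sits low and level in the green slots, with the brass pin spanning into the keeper (px 165,202). Tab and knob measure 42 mm over their outer faces, so the pin is fully out. The blue stand is empty and the jar, buff and cabinet look undisturbed.

```bash
python3 -c "
from h import *
print(m.sign_off(),m.current_time())"
```

```text
the job is handed in; nothing more can be done
the job is handed in; nothing more can be done
```

The guard hangs on the green spindle, bottomed in its slots with the pin fully out through the keeper hole; forces on either stand stayed under 15 N wherever I read them, nothing nearby looked moved, and I handed the job in at about 38 s.

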